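Scrape the carrot slices off the chopping board

ROBOT

A 6-joint arm with a two-finger parallel gripper is mounted at the origin on a cart in front of the work surface, level with it; the furniture and walls round the work are solid. World frame = base frame: x ahead of the robot, y to its left, z up, the work surface at z = 0. Lengths are in m, angles in degrees, forces in N, time in s.
With the tool pointing down it reaches from about 0.325 to 0.775 m from the base axis. Payload 5.5 kg.
Tool frame: the origin (TCP) lies at the very end of the fingers, on their centre line; the grasp point (between the pads) lies 19 mm behind it; z points along the fingers, y is the line along which they close (so a half turn about z gives the same grasp; the last joint's range is limited). The gripper opens to 88 mm and grips with 3 to 60 N. Pads are 20 mm wide; open, the fingers measure 115 mm over their backs; the gripper's body (75 mm by 178 mm) begins 61 mm behind the grasp point.
Start: joints at [68.715, 5.22, 70.514, -0, 104.267, -3.249], TCP at [0.186, 0.571, 0.223] pointing down, gripper open.
Joint ranges: [-164.24, 164.24], [-49.07, 125.15], [9.68, 141.18], [-86.29, 266.29], [3.28, 154.24], [-151.56, 151.56]. Speed limits (degrees/s): [147.25, 147.25, 172.46, 180, 180, 180].

INTERFACE

Orientations are given as a 3x3 rotation matrix whose columns are the frame's x, y, z axes.
In Python, from plant import robot gives the robot as it stands. The module is installed in compiled form; this text tells all that it offers.
- The arm moves only by the shell command python3 -m pendant 'ROWS' [FORCE]. ROWS is JSON, a list of rows, each a list of 7 numbers: the shift along the world's x, y, z scaled (see below), then the turn, a rotation vector about the world's x, y, z scaled (see below), then the closure, from 0 (fully open) to 1 (shut). A call has 1 to 8 rows; each row shifts and turns the commanded pose from where the row before left it; what a row does not reach is not made up. The controller multiplies each number of a shift by 0.02 m and each number of a turn by 6 degrees. A row lasts 1/12 s, in which the tool goes at most 41.7 mm and 7.16 degrees, less where a joint would pass 70% of its speed; a pose out of reach is approached as far as the arm can. A call with a number of a shift or a turn outside -1 to 1 is refused whole. A call with a gripper value outside its range is refused whole. The fingers move at their own pace and stop on an object; FORCE is the grip in N (left out, the last holds). Time passes only in rows, so rows that do not move let the fingers close. It gives the time, the measured TCP pose, the force, the opening and the grip force at its end, in the units of the state.
- robot.state(): the state, without advancing time (a new reading comes with each control period).
- robot.grab_frame(name): name is "side" or "top"; returns (picture, depth): 420x560x3 uint8, red, green, blue; 420x560 float32, m along the optical axis (not along the pixel's ray), 0 where there is no reading.
- robot.camera_params(name): a dict with "K" (3x3 intrinsics, pixels), "view" (4x4, takes a point from world to camera coordinates). Camera axes: x right, y down, z forward; pixel columns grow to the right and rows downward; lengths in m; the calibration is good to about 2 mm. A picture is of the moment at which its call begins. camera_params takes no time and is no camera call.
- robot.sign_off(): hands the job in; it is judged then, once.
Trained networks look in the newest picture that a camera, given by its name, has taken for a name from the list of things; names that differ only in an ending like _2 or _b are one class to them, and where a whole thing is asked for, a point or a joint stands for the part that bears it (a point fixed in the world has none). Each returns a list of dicts, best first, with "p" (0 to 1); they miss things now and then, are a little off and sometimes report something else, mostly with a low value. They report only what shows in the picture. A call takes as long as a camera call. They do not tell look-alikes from the thing itself.
- robot.find_in(camera, label): "position" ([x, y, z] in m, in the coordinates of the camera as it stood for that picture, good to about 4 mm: the middle of the surface that is visible of it).
- robot.trace(camera, label): "pixels" (420x560 bool, what is visible of it).
The state is a dict: "t": time; "joint_positions": joint angles; "qvel": joint speeds; "joint_torque": joint torques, N m; "position": TCP position; "eef_rot": TCP orientation; "contact_force": force on the tool from outside, world axes, zero at the start; "torque": the same for the moment, N m; "finger_gap": finger opening in m; "grasp_force": force on a finger pad.
Only numpy, scipy, OpenCV 4.12 (cv2) and the standard library are available. Lean on these libraries where they do the work, as an engineer would, in place of code of your own. Each camera call takes 0.05 s, during which the arm holds its last target. There are 200 camera calls.

TASK

Take the bench scraper with the blue foot by its wooden handle and sweep both carrot slices off the chopping board into the grey scrap tray at the board's right-hand end, touching them only with the scraper. Then stand the scraper upright on its foot on the cleared board and let go. Leave the spice jar, the lemon and the glass where they are.

Things in the scene. Friction and masses are not known exactly. Their poses are not given: they have to be found in the camera images.
- board: Fixed wooden chopping board, 250 (x) x 360 (y) x 22 mm; origin at the centre of its underside, z up; x points away from the robot, y to its left, within 6 degrees. A grey open tray is fixed to its right end: x -115 to 115, y -181 to -286, walls 4 mm, floor at z 3, rim at z 12 beside the board and 18 elsewhere, all lower than the board, so what is pushed over the end at y = -180 drops in.
- scraper_center (a point): Bench scraper standing upright on the worktop left of the board, about 0.2 kg, 140 (x) x 34 (y) x 70 mm high. Point at its centre, 35 mm above its underside, z up. Blue foot 140 x 34 x 16 mm; above it, up to 70 mm, a beech handle 110 mm long and 24 mm thick to grip across. At the start its x points away from the robot within 30 degrees. It is alike turned by 180 degrees.
- slice_a_center (a point): Loose carrot slice, an orange disc 28 mm across, 9 mm thick, lying flat on the board; point at its centre, 4.5 mm above its underside. The two slices lie 40 to 75 mm apart along the board's x, anywhere from x = -70 to 85, so that one straight pass of the scraper held across the board and centred between them takes both.
- slice_b_center (a point): The other carrot slice, alike. (Wall cabinets hang over the back of the worktop, from about 0.57 m ahead of the robot, 0.51 m above it: lift things only as far as needed, so that the wrist stays clear.)
Mind the look-alikes: they are no part of the job. Of the things like the part that bears scraper_center, leave any that is pink; of the rest the larger one is meant.

How it is judged (in metres and radians):
On the way, in this order (a step that is already met when the one before it is completed fails the run):
1. the scraper is lifted in the gripper (contact force between the fingers and scraper above 0.5 N and height (world z) of scraper_center above 0.052 m), for 0.2 s.
2. both slices are in the tray while the scraper is still in the gripper (y of slice_a_center in the frame of board between -0.286 and -0.182 m and x of slice_a_center in the frame of board between -0.115 and 0.115 m and z of each of slice_a_center, slice_b_center in the frame of board below 0.021 m and y of slice_b_center in the frame of board between -0.286 and -0.182 m and x of slice_b_center in the frame of board between -0.115 and 0.115 m and contact force between the fingers and scraper above 0.5 N), for 0.2 s.
At the end, for the whole second after the job is handed in: Both carrot slices lie at rest in the tray, their centres inside its outline and below the board's top; the scraper stands released and at rest on its foot on the board, upright within 10 degrees, its centre over the board (y of slice_a_center in the frame of board between -0.286 and -0.182 m and x of slice_a_center in the frame of board between -0.115 and 0.115 m and z of each of slice_a_center, slice_b_center in the frame of board below 0.021 m and y of slice_b_center in the frame of board between -0.286 and -0.182 m and x of slice_b_center in the frame of board between -0.115 and 0.115 m and x of scraper_center in the frame of board between -0.115 and 0.115 m and y of scraper_center in the frame of board between -0.18 and 0.18 m and z of scraper_center in the frame of board between 0.05 and 0.064 m and angle between scraper_center's own z axis and vertical below 0.17 rad and linear speed of scraper below 0.02 m/s and linear speed of each of slice_a, slice_b below 0.03 m/s); the robot touches nothing.
It fails at once if a carrot slice is touched by the gripper or arm instead of the scraper (contact force between any of the fingers, the arm and slice_a above 0.3 N or contact force between any of the fingers, the arm and slice_b above 0.3 N).
It fails at once if the spice jar, the lemon or the glass is moved by more than 30 mm (distance of any of spice, lemon, glass from where it was at the start of the episode above 0.03 m).
It also fails if it takes over 43 s, if anything falls off the work surface, if the arm or the gripper's body presses on something with over 40 N, if the wrist force passes 120 N, or if a joint passes its speed limit or range.

## Working session

There is one attempt and no reset: what is moved stays moved. The work goes in short steps, Python scripts to look and compute and a shell command to move; the robot and the scene stay as the last step left them, time stands still between calls to the robot, and variables do not carry over. Pictures are saved under pics/ and viewed, at most 10 in all, crops included, and the job is handed in when it is done.

```bash
mkdir -p pics
cat > h.py <<'E'
import numpy as np, cv2
from plant import robot
def cam(n):
    p=robot.camera_params(n); return np.array(p["K"]),np.array(p["view"])
def w(n,pc):
    K,V=cam(n); return (np.linalg.inv(V)@np.r_[pc,1])[:3]
def pts(n,d,m):
    K,V=cam(n); v,u=np.nonzero(m&(d>0)); z=d[v,u]
    P=np.c_[(u-K[0,2])/K[0,0]*z,(v-K[1,2])/K[1,1]*z,z,np.ones(len(z))]
    return (P@np.linalg.inv(V).T)[:,:3]
def px(n,p):
    K,V=cam(n); c=K@(V@np.r_[p,1])[:3]; return c[:2]/c[2]
E
python3 - <<'E'
from h import *
ims=[]
for n in ("top","side"):
    im,d=robot.grab_frame(n); ims.append(im)
    np.save(n+"_d.npy",d); cv2.imwrite(f"pics/{n}0.png",im[:,:,::-1])
    for l in ("scraper_center","slice_a_center","board"):
        for r in robot.find_in(n,l):
            q=w(n,r["position"]); print(n,l,round(r["p"],2),q.round(3),px(n,q).round())
E
```

```text
top scraper_center 0.81 [0.522 0.555 0.05 ] [180. 198.]
top scraper_center 0.62 [0.444 0.706 0.048] [125. 227.]
top scraper_center 0.56 [0.493 0.431 0.065] [225. 208.]
top slice_a_center 0.46 [ 0.474 -0.117  0.032] [424. 213.]
top board 0.67 [ 0.479 -0.164  0.021] [440. 212.]
side scraper_center 0.76 [0.442 0.704 0.042] [245. 160.]
side scraper_center 0.68 [0.487 0.421 0.037] [266. 194.]
side scraper_center 0.51 [0.524 0.552 0.041] [270. 176.]
side slice_a_center 0.38 [ 0.475 -0.118  0.032] [291. 294.]
side board 0.77 [ 0.478 -0.229  0.021] [300. 327.]
```

View pics/top0.png

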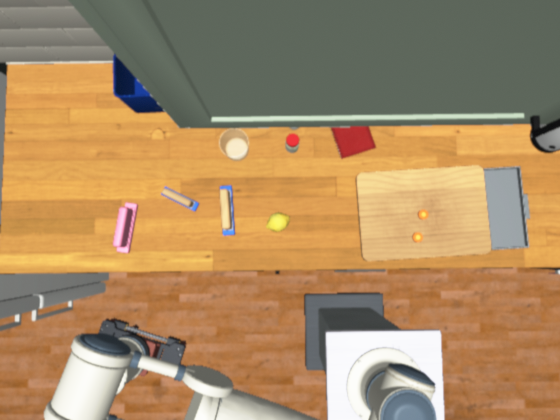

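View pics/side0.png

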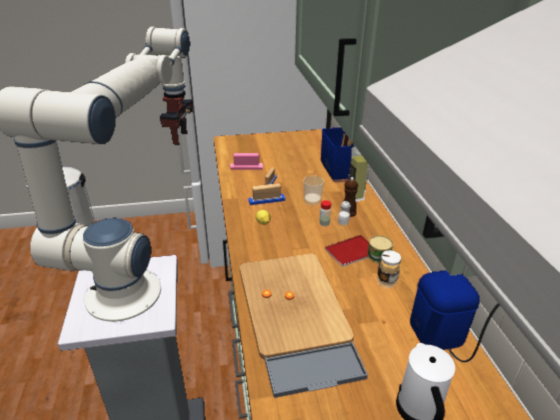

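Candidates for the scraper in the top picture are pink at (125,227), a small blue-footed one at (180,198), and a larger blue-footed one at (227,210). I choose the last. The slices are at (423,214) and (417,237), the tray at (507,207), the lemon at (278,222), the glass at (235,146) and the spice jar at (292,142).

Run:
```python
from h import *
im,d=robot.grab_frame("top")
cv2.imwrite("pics/crop.png",cv2.resize(im[170:270,90:300,::-1],None,fx=3.5,fy=3.5,interpolation=cv2.INTER_CUBIC))
hsv=cv2.cvtColor(im,cv2.COLOR_RGB2HSV)
def rect(P):
    r=cv2.minAreaRect((P[:,:2]*1000).astype(np.float32)); return np.round(r[0],1),np.round(r[1],1),round(r[2],1)
for r in robot.trace("top","scraper_center"):
    P=pts("top",d,r["pixels"]); print("scr",round(r["p"],2),P.mean(0).round(3),"all",rect(P),"high",rect(P[P[:,2]>.055]) if (P[:,2]>.055).sum()>5 else None,P[:,2].max().round(3))
m=(hsv[...,0]<13)&(hsv[...,1]>190)&(hsv[...,2]>150)
m[:,:350]=0;m[:160]=0;m[265:]=0;m[:,490:]=0
n,L,S,C=cv2.connectedComponentsWithStats(m.astype(np.uint8))
for i in range(1,n):
    if S[i,4]>8: P=pts("top",d,L==i);print("slice",C[i].round(1),S[i,4],P.mean(0).round(4))
for r in robot.trace("top","board"):
    P=pts("top",d,r["pixels"]);B=P[abs(P[:,2]-.022)<.005]; print("board",round(r["p"],2),rect(P),rect(B),len(B), "box",cv2.boxPoints(cv2.minAreaRect((B[:,:2]*1000).astype(np.float32))).round())
for l in("spice","lemon","glass"):
    for r in robot.find_in("top",l)[:1]: print(l,w("top",r["position"]).round(3))
K,V=cam("top");print(np.linalg.inv(V)[:3,3],K[0,0])
print({k:np.round(v,3).tolist() for k,v in robot.state().items() if k in("position","eef_rot","t","contact_force")})
```

```text
scr 0.9 [0.447 0.707 0.044] all (array([448.4, 712.6]), array([ 39.4, 137.9]), 84.7) high (array([447. , 713.5]), array([ 25.6, 109.6]), 80.8) 0.077
scr 0.68 [0.525 0.559 0.041] all (array([528. , 565.2]), array([103.5,  26.6]), 62.8) high (array([526.6, 566.4]), array([80.5, 17. ]), 62.9) 0.061
scr 0.66 [0.489 0.428 0.047] all (array([493.1, 434.2]), array([140.7,  37.4]), 4.1) high (array([492.6, 432.6]), array([109.1,  24.7]), 4.2) 0.076
board 0.92 (array([ 479.8, -180.7]), array([258.3, 493.3]), 1.6) (array([ 482.1, -175.5]), array([250.2, 477.8]), 2.9) 10745 box [[ 345.   57.]
 [ 369. -420.]
 [ 619. -408.]
 [ 595.   69.]]Traceback (most recent call last):
  File "<stdin>", line 17, in <module>
ValueError: it knows: board, scraper_center, slice_a_center, slice_b_center
```

View pics/crop.png

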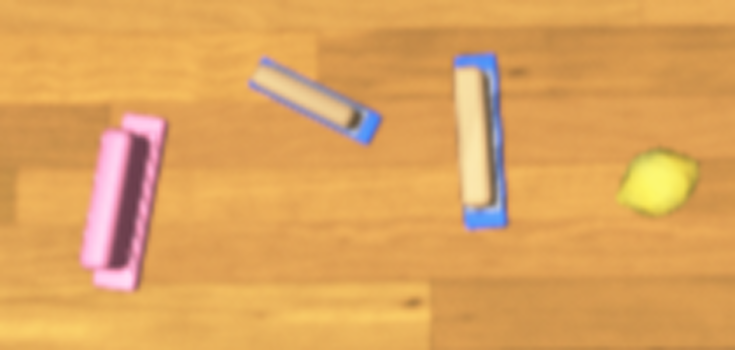

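The crop shows the pink scraper at left (125,200), the small one in the middle (315,100), and the larger blue-footed one with a beech handle at (481,140), so the choice stands. Next I'll fix the slice and board measurements.

Run:
```python
from h import *
def rect(P):
    r=cv2.minAreaRect((P[:,:2]*1000).astype(np.float32)); return np.round(r[0],1),np.round(r[1],1),round(r[2],1)
for c in("top","side"):
    im,d=robot.grab_frame(c)
    hsv=cv2.cvtColor(im,cv2.COLOR_RGB2HSV).astype(int)
    X=np.zeros(d.shape+(3,)); X[d>0]=pts(c,d,d>0)
    if c=="top": print(hsv[214,423],hsv[237,417],hsv[220,450])
    inb=(X[...,0]>.3)&(X[...,0]<.65)&(X[...,1]<.1)&(X[...,1]>-.45)
    m=inb&(hsv[...,0]<16)&(hsv[...,1]>200)&(X[...,2]>.015)
    n,L,S,C=cv2.connectedComponentsWithStats(m.astype(np.uint8))
    for i in range(1,n):
        if S[i,4]>8: P=X[L==i];print(c,"slice",C[i].round(1),S[i,4],P.mean(0).round(4))
    b=inb&(abs(X[...,2]-.022)<.006)&(hsv[...,1]>60)&(hsv[...,2]>100)
    b=cv2.morphologyEx(b.astype(np.uint8),cv2.MORPH_OPEN,np.ones((5,5)))>0
    print(c,"board",rect(X[b]),b.sum(),np.median(X[b][:,2]))
print({k:np.round(v,3).tolist() for k,v in robot.state().items() if k in("position","eef_rot","t","contact_force")})
```

```text
[ 26 145 255] [ 26 142 255] [ 17 114 224]
top board (array([ 479.4, -117.5]), array([250.4, 361.2]), 3.1) 10058 0.021058739205158217
side slice [289.  297.2] 9 [ 0.4686 -0.1266  0.0311]
side board (array([ 477.5, -118.3]), array([250.4, 365.5]), 2.9) 8049 0.021969367216433278
{'t': 0.65, 'position': [0.186, 0.571, 0.223], 'eef_rot': [[-0.951, 0.31, 0.0], [0.31, 0.951, 0.0], [0.0, 0.0, -1.0]], 'contact_force': [0.787, -0.192, 0.907]}
```

Run:
```python
from h import *
th=np.radians(3);R=np.array([[np.cos(th),-np.sin(th)],[np.sin(th),np.cos(th)]]);b=np.array([.4785,-.118])
for c in("top","side"):
    im,d=robot.grab_frame(c)
    X=np.zeros(d.shape+(3,)); X[d>0]=pts(c,d,d>0)
    bl=(X[...,:2]-b)@R
    i=im.astype(int); inb=(abs(bl[...,0])<.115)&(abs(bl[...,1])<.17)
    m=inb&(i[...,0]-i[...,2]>140)
    n,L,S,C=cv2.connectedComponentsWithStats(m.astype(np.uint8))
    for k in range(1,n):
        if S[k,4]>8:
            K,V=cam(c);T=np.linalg.inv(V);r=T[:3,:3]@np.linalg.inv(K)@np.r_[C[k],1];p=T[:3,3]+r*(.029-T[2,3])/r[2]
            print(c,C[k].round(1),S[k,4],p.round(4),"board",((p[:2]-b)@R).round(4), X[L==k].mean(0).round(4))
```

```text
top [422.8 214.1] 76 [ 0.4726 -0.1138  0.029 ] board [-0.0057  0.0045] [ 0.4725 -0.1134  0.0304]
top [417.4 236.9] 79 [ 0.4096 -0.0964  0.029 ] board [-0.0677  0.0252] [ 0.4096 -0.0961  0.03  ]
side [266.1 292.6] 54 [ 0.4082 -0.0953  0.029 ] board [-0.069   0.0264] [ 0.4079 -0.0977  0.0314]
side [289.  294.2] 54 [ 0.4713 -0.1128  0.029 ] board [-0.0069  0.0056] [ 0.4707 -0.1155  0.0318]
```

```bash
R='[0.96,-0.43,0,0,0,0.23,0]'; python3 -m pendant '[[0.96,-0.43,0,0,0,0.23,0],[0.96,-0.43,0,0,0,0.23,0],[0.96,-0.43,0,0,0,0.23,0],[0.96,-0.43,0,0,0,0.23,0],[0.96,-0.43,0,0,0,0.23,0],[0.96,-0.43,0,0,0,0.23,0],[0.96,-0.43,0,0,0,0.23,0],[0.96,-0.43,0,0,0,0.23,0]]' 30
python3 -m pendant '[[0.96,-0.43,0,0,0,0.23,0],[0.96,-0.43,0,0,0,0.23,0],[0.96,-0.43,0,0,0,0.23,0],[0.96,-0.43,0,0,0,0.23,0],[0.96,-0.43,0,0,0,0.23,0],[0.96,-0.43,0,0,0,0.23,0],[0.96,-0.43,0,0,0,0.23,0],[0.96,-0.43,0,0,0,0.23,0]]'
python3 -m pendant '[[0,0,-0.5,0,0,0,0],[0,0,0,0,0,0,0]]'
```

```text
t: 1.42
position: [0.3403, 0.5012, 0.2227]
eef_rot: [[-0.993, 0.121, 0.0], [0.121, 0.993, 0.0], [-0.0, 0.0, -1.0]]
contact_force: [-0.4, 0.1, 0.2]
finger_gap: 0.088
grasp_force: 0.0
t: 2.08
position: [0.4939, 0.4324, 0.2226]
eef_rot: [[-0.997, -0.072, 0.0], [-0.072, 0.997, 0.0], [-0.0, 0.0, -1.0]]
contact_force: [0.5, -0.2, 0.2]
finger_gap: 0.0874
grasp_force: 0.0
t: 2.25
position: [0.4932, 0.4322, 0.2101]
eef_rot: [[-0.998, -0.068, -0.003], [-0.068, 0.998, -0.002], [0.003, -0.002, -1.0]]
contact_force: [-0.1, -0.2, -0.6]
finger_gap: 0.0878
grasp_force: 0.0
```

```bash
python3 -m pendant '[[0,0,-1,0,0,0,0],[0,0,-1,0,0,0,0],[0,0,-1,0,0,0,0],[0,0,-1,0,0,0,0],[0,0,-1,0,0,0,0],[0,0,-1,0,0,0,0],[0,0,-1,0,0,0,0],[0,0,-1,0,0,0,0]]'
python3 -m pendant '[[0,0,-0.5,0,0,0,0],[0,0,-0.5,0,0,0,0],[0,0,0,0,0,0,1],[0,0,0,0,0,0,1],[0,0,0,0,0,0,1],[0,0,0,0,0,0,1],[0,0,0,0,0,0,1],[0,0,0,0,0,0,1]]' 40
python3 -m pendant '[[0,0,0,0,0,0,1],[0,0,0,0,0,0,1],[0,0,0,0,0,0,1],[0,0,0,0,0,0,1],[0,0,0,0,0,0,1],[0,0,0,0,0,0,1]]' 40
```

```text
t: 2.92
position: [0.4914, 0.4337, 0.0516]
eef_rot: [[-0.997, -0.071, -0.001], [-0.071, 0.997, 0.0], [0.001, 0.0, -1.0]]
contact_force: [-0.1, -0.7, 0.2]
finger_gap: 0.0879
grasp_force: 0.0
t: 3.58
position: [0.4934, 0.4332, 0.0336]
eef_rot: [[-0.998, -0.07, 0.001], [-0.07, 0.998, 0.001], [-0.001, 0.001, -1.0]]
contact_force: [-0.1, 0.8, -0.1]
finger_gap: 0.0514
grasp_force: 0.0
t: 4.08
position: [0.493, 0.4328, 0.0326]
eef_rot: [[-0.998, -0.07, -0.0], [-0.07, 0.998, -0.0], [0.0, -0.0, -1.0]]
contact_force: [-0.3, -0.5, -0.4]
finger_gap: 0.024
grasp_force: 40.0
```

```bash
python3 -m pendant '[[0,0,0.6,0,0,0,1],[0,0,1,0,0,0,1],[0,0,1,0,0,-0.2,1],[0,0,1,0,0,0,1],[0,0,0.8,0,0,0,1],[0,0,0.6,0,0,0,1],[0,0,0,0,0,0,1],[0,0,0,0,0,0,1]]'
python3 -m pendant '[[-0.12,-0.94,0,0,0,0,1],[-0.12,-0.94,0,0,0,0,1],[-0.12,-0.94,0,0,0,0,1],[-0.12,-0.94,0,0,0,0,1],[-0.12,-0.94,0,0,0,0,1],[-0.12,-0.94,0,0,0,0,1],[-0.12,-0.94,0,0,0,0,1],[-0.12,-0.94,0,0,0,0,1]]'
python3 -m pendant '[[-0.12,-0.94,0,0,0,0,1],[-0.12,-0.94,0,0,0,0,1],[-0.12,-0.94,0,0,0,0,1],[-0.12,-0.94,0,0,0,0,1],[-0.12,-0.94,0,0,0,0,1],[-0.12,-0.94,0,0,0,0,1],[-0.12,-0.94,0,0,0,0,1],[-0.12,-0.94,0,0,0,0,1]]'
python3 -m pendant '[[-0.12,-0.94,0,0,0,0,1],[-0.12,-0.94,0,0,0,0,1],[-0.12,-0.94,0,0,0,0,1],[-0.12,-0.94,0,0,0,0,1],[-0.12,-0.94,0,0,0,0,1],[-0.12,-0.94,0,0,0,0,1],[-0.12,-0.94,0,0,0,0,1],[-0.12,-0.94,0,0,0,0,1]]'
python3 -m pendant '[[0,0,0,0,0,0,1],[0,0,0,0,0,0,1]]'
```

```text
t: 4.75
position: [0.4932, 0.4331, 0.1333]
eef_rot: [[-0.999, -0.05, 0.001], [-0.05, 0.999, 0.001], [-0.001, 0.001, -1.0]]
contact_force: [0.4, 0.0, -3.1]
finger_gap: 0.0237
grasp_force: 40.0
t: 5.42
position: [0.4728, 0.2812, 0.1305]
eef_rot: [[-0.999, -0.05, -0.003], [-0.05, 0.999, -0.002], [0.003, -0.001, -1.0]]
contact_force: [0.8, 0.1, -2.6]
finger_gap: 0.0238
grasp_force: 40.0
t: 6.08
position: [0.4535, 0.1311, 0.1307]
eef_rot: [[-0.999, -0.05, -0.003], [-0.05, 0.999, -0.001], [0.003, -0.0, -1.0]]
contact_force: [0.4, -1.9, -2.4]
finger_gap: 0.0239
grasp_force: 40.0
t: 6.75
position: [0.4343, -0.019, 0.1308]
eef_rot: [[-0.999, -0.05, -0.003], [-0.05, 0.999, 0.0], [0.003, 0.001, -1.0]]
contact_force: [0.3, -0.2, -1.4]
finger_gap: 0.0236
grasp_force: 40.0
t: 6.92
position: [0.4347, -0.0186, 0.1312]
eef_rot: [[-0.999, -0.048, -0.002], [-0.048, 0.999, 0.001], [0.002, 0.001, -1.0]]
contact_force: [-0.4, 1.1, -1.9]
finger_gap: 0.0239
grasp_force: 40.0
```

Run:
```python
from h import *
im,d=robot.grab_frame("side"); cv2.imwrite("pics/s1.png",im[150:410,180:440,::-1].repeat(2,0).repeat(2,1))
X=np.zeros(d.shape+(3,)); X[d>0]=pts("side",d,d>0)
i=im.astype(int); m=(i[...,2]-i[...,0]>60)&(abs(X[...,0]-.436)<.1)&(abs(X[...,1]+.02)<.06)&(X[...,2]<.15)
P=X[m]; print(m.sum(),np.percentile(P,[2,98],axis=0).round(4))
s=robot.state();print(s["position"],s["contact_force"],s["finger_gap"])
```

```text
216 [[ 0.3647 -0.0401  0.1042]
 [ 0.4993 -0.0096  0.1191]]
[ 0.43489216 -0.0180348   0.13145773] [-0.06311636  1.00608054 -2.64036197] 0.02396907091406671
```

View pics/s1.png

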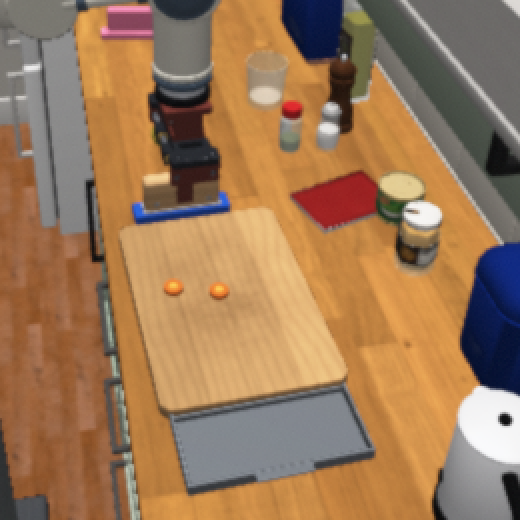

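The side crop shows the scraper held level at crop (180,205), ahead of both slices at (174,287) and (219,290). Lowering it and sweeping.

```bash
python3 -m pendant '[[0,0,-0.9,0,0,0,1],[0,0,-0.9,0,0,0,1],[0,0,-0.9,0,0,0,1],[0,0,-0.6,0,0,0,1],[0,0,-0.3,0,0,0,1],[0,0,0,0,0,0,1],[0,0,0,0,0,0,1],[0,0,0,0,0,0,1]]'
```

```text
t: 7.63
position: [0.436, -0.0181, 0.0618]
eef_rot: [[-0.999, -0.05, 0.002], [-0.05, 0.999, -0.0], [-0.002, -0.0, -1.0]]
contact_force: [1.0, 0.2, -1.6]
finger_gap: 0.0238
grasp_force: 40.0
```

```bash
python3 -m pendant '[[0,0,-0.28,0,0,0,1],[0,0,0,0,0,0,1],[0,0,0,0,0,0,1]]'
python3 -m pendant '[[0.03,-0.5,0,0,0,0,1],[0.03,-0.5,0,0,0,0,1],[0.03,-0.5,0,0,0,0,1],[0.03,-0.5,0,0,0,0,1],[0.03,-0.5,0,0,0,0,1],[0.03,-0.5,0,0,0,0,1],[0.03,-0.5,0,0,0,0,1],[0.03,-0.5,0,0,0,0,1]]'
python3 - <<'E'
from h import *
im,d=robot.grab_frame("side"); cv2.imwrite("pics/s2.png",im[230:410,210:390,::-1].repeat(3,0).repeat(3,1))
E
```

```text
t: 7.88
position: [0.4354, -0.0183, 0.0551]
eef_rot: [[-0.999, -0.05, 0.0], [-0.05, 0.999, 0.0], [-0.0, 0.0, -1.0]]
contact_force: [0.6, -0.6, -2.0]
finger_gap: 0.0239
grasp_force: 40.0
t: 8.55
position: [0.4402, -0.0994, 0.055]
eef_rot: [[-0.999, -0.049, -0.0], [-0.049, 0.999, 0.0], [0.0, 0.0, -1.0]]
contact_force: [0.2, 0.4, -1.1]
finger_gap: 0.0238
grasp_force: 40.0
```

View pics/s2.png

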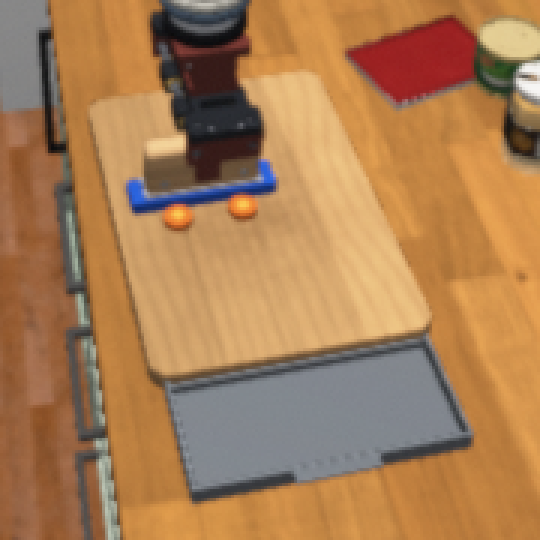

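Both slices are in front of the foot, at crop (178,216) and (243,206). Continuing the pass.

```bash
python3 -m pendant '[[0.03,-0.5,0,0,0,0,1],[0.03,-0.5,0,0,0,0,1],[0.03,-0.5,0,0,0,0,1],[0.03,-0.5,0,0,0,0,1],[0.03,-0.5,0,0,0,0,1],[0.03,-0.5,0,0,0,0,1],[0.03,-0.5,0,0,0,0,1],[0.03,-0.5,0,0,0,0,1]]'
python3 -m pendant '[[0.03,-0.5,0,0,0,0,1],[0.03,-0.5,0,0,0,0,1],[0.03,-0.5,0,0,0,0,1],[0.03,-0.5,0,0,0,0,1],[0.03,-0.5,0,0,0,0,1],[0.03,-0.5,0,0,0,0,1],[0.03,-0.5,0,0,0,0,1],[0.03,-0.5,0,0,0,0,1]]'
python3 -m pendant '[[0.03,-0.5,0,0,0,0,1],[0.03,-0.5,0,0,0,0,1],[0.03,-0.5,0,0,0,0,1],[0.03,-0.5,0,0,0,0,1],[0.03,-0.5,0,0,0,0,1],[0,0,0,0,0,0,1],[0,0,0,0,0,0,1],[0,0,0,0,0,0,1]]'
python3 - <<'E'
from h import *
im,d=robot.grab_frame("side"); cv2.imwrite("pics/s3.png",im[230:410,210:390,::-1].repeat(3,0).repeat(3,1))
E
```

```text
t: 9.27
position: [0.445, -0.1793, 0.055]
eef_rot: [[-0.999, -0.05, -0.0], [-0.05, 0.999, 0.0], [0.0, 0.0, -1.0]]
contact_force: [-1.1, -0.9, -2.5]
finger_gap: 0.0236
grasp_force: 40.0
t: 9.93
position: [0.4498, -0.2593, 0.055]
eef_rot: [[-0.999, -0.05, -0.0], [-0.05, 0.999, 0.0], [0.0, 0.0, -1.0]]
contact_force: [-0.7, -0.6, -1.1]
finger_gap: 0.0241
grasp_force: 40.0
t: 10.6
position: [0.4527, -0.3081, 0.0549]
eef_rot: [[-0.999, -0.05, -0.0], [-0.05, 0.999, 0.0], [0.0, 0.0, -1.0]]
contact_force: [0.6, 0.3, -2.0]
finger_gap: 0.0241
grasp_force: 40.0
```

View pics/s3.png

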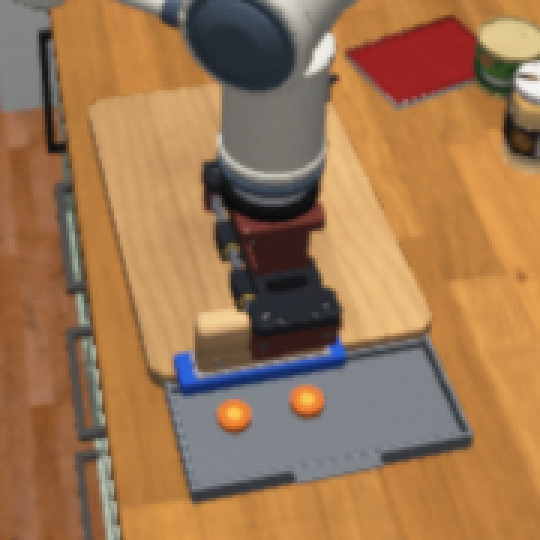

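Both slices lie in the tray at crop (235,415) and (308,400). Now I'll move back over the board and set the scraper down.

```bash
python3 -m pendant '[[0,0,0.5,0,0,0,1],[0,0.3,0.5,0,0,0,1],[0.1,0.7,0,0,0,0,1],[0.1,0.9,0,0,0,0,1],[0.1,0.9,0,0,0,0,1],[0.1,0.9,0,0,0,0,1],[0.1,0.9,0,0,0,0,1],[0.1,0.9,0,0,0,0,1]]'
python3 -m pendant '[[0.1,0.9,0,0,0,0,1],[0.1,0.9,0,0,0,0,1],[0,0.7,0,0,0,0,1],[0,0.4,0,0,0,0,1],[0,0,-0.4,0,0,0,1],[0,0,-0.4,0,0,0,1],[0,0,0,0,0,0,1],[0,0,0,0,0,0,1]]'
```

```text
t: 11.32
position: [0.4651, -0.1962, 0.0758]
eef_rot: [[-0.999, -0.05, 0.001], [-0.05, 0.999, -0.0], [-0.001, -0.0, -1.0]]
contact_force: [0.2, -0.5, -1.1]
finger_gap: 0.0236
grasp_force: 40.0
t: 11.98
position: [0.468, -0.1406, 0.0578]
eef_rot: [[-0.999, -0.049, -0.002], [-0.049, 0.999, 0.0], [0.002, 0.001, -1.0]]
contact_force: [-0.0, -0.1, -1.9]
finger_gap: 0.0239
grasp_force: 40.0
```

```bash
python3 -m pendant '[[0,0,-0.12,0,0,0,1],[0,0,0,0,0,0,1],[0,0,0,0,0,0,1]]'; python3 -m pendant '[[0,0,-0.05,0,0,0,1],[0,0,0,0,0,0,1],[0,0,0,0,0,0,1]]';python3 -m pendant '[[0,0,-0.05,0,0,0,1],[0,0,0,0,0,0,1],[0,0,0,0,0,0,1]]'
```

```text
t: 12.23
position: [0.4687, -0.1407, 0.0566]
eef_rot: [[-0.999, -0.049, -0.0], [-0.049, 0.999, 0.0], [0.0, 0.0, -1.0]]
contact_force: [0.7, 0.1, -2.0]
finger_gap: 0.024
grasp_force: 40.0
t: 12.48
position: [0.4688, -0.1404, 0.0557]
eef_rot: [[-0.999, -0.049, 0.0], [-0.049, 0.999, -0.0], [-0.0, -0.0, -1.0]]
contact_force: [-0.1, 0.7, -2.2]
finger_gap: 0.0235
grasp_force: 40.0
t: 12.73
position: [0.4687, -0.1402, 0.0546]
eef_rot: [[-0.999, -0.05, -0.0], [-0.05, 0.999, 0.0], [0.0, 0.0, -1.0]]
contact_force: [-0.2, -0.5, -2.0]
finger_gap: 0.0235
grasp_force: 40.0
```

```bash
python3 -m pendant '[[0,0,-0.05,0,0,0,1],[0,0,0,0,0,0,1],[0,0,0,0,0,0,1]]'|sed -n '2p;4p'; python3 -m pendant '[[0,0,-0.05,0,0,0,1],[0,0,0,0,0,0,1],[0,0,0,0,0,0,1]]'|sed -n '2p;4p'
```

```text
position: [0.469, -0.1403, 0.054]
contact_force: [0.5, 1.4, 0.8]
position: [0.469, -0.1403, 0.054]
contact_force: [-3.8, 0.5, 6.7]
```

In contact. Releasing and retreating upward.

```bash
python3 -m pendant '[[0,0,0.05,0,0,0,1],[0,0,0,0,0,0,0],[0,0,0,0,0,0,0],[0,0,0,0,0,0,0],[0,0,0,0,0,0,0],[0,0,0,0,0,0,0],[0,0,0,0,0,0,0],[0,0,0,0,0,0,0]]'
python3 -m pendant '[[0,0,0,0,0,0,0],[0,0,0,0,0,0,0],[0,0,0.5,0,0,0,0],[0,0,0.8,0,0,0,0],[0,0,0.9,0,0,0,0],[0,0,0.9,0,0,0,0],[0,0,0.9,0,0,0,0],[0,0,0.9,0,0,0,0]]'
python3 -m pendant '[[-0.3,0,0.5,0,0,0,0],[-0.5,0.5,0,0,0,0,0],[-0.5,0.9,0,0,0,0,0],[0,0.9,0,0,0,0,0],[0,0.9,0,0,0,0,0],[0,0.9,0,0,0,0,0],[0,0.5,0,0,0,0,0],[0,0,0,0,0,0,0]]'
python3 - <<'E'
from h import *
im,d=robot.grab_frame("side"); cv2.imwrite("pics/s4.png",im[150:410,180:440,::-1].repeat(2,0).repeat(2,1))
E
```

```text
t: 13.9
position: [0.4688, -0.1403, 0.0536]
eef_rot: [[-0.999, -0.05, -0.0], [-0.05, 0.999, 0.0], [0.0, 0.0, -1.0]]
contact_force: [0.6, 0.9, -0.5]
finger_gap: 0.0672
grasp_force: 0.0
t: 14.57
position: [0.4688, -0.1403, 0.1535]
eef_rot: [[-0.999, -0.05, 0.001], [-0.05, 0.999, -0.0], [-0.001, -0.0, -1.0]]
contact_force: [-0.6, -0.0, -0.6]
finger_gap: 0.088
grasp_force: 0.0
t: 15.23
position: [0.4425, -0.0469, 0.1619]
eef_rot: [[-0.999, -0.052, 0.0], [-0.052, 0.999, 0.0], [-0.0, 0.0, -1.0]]
contact_force: [0.6, 0.0, 0.9]
finger_gap: 0.0875
grasp_force: 0.0
```

View pics/s4.png

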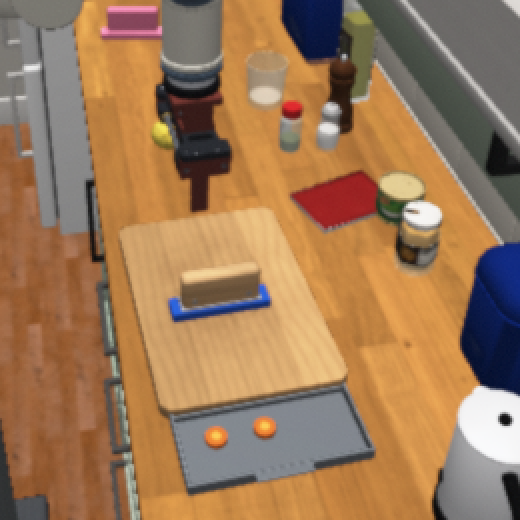

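The scraper stands upright on the board at crop (220,290), both slices are in the tray at (216,436) and (264,427), and the gripper is clear. The lemon, glass and jar look undisturbed.

```bash
python3 -c "
from plant import robot
print(robot.sign_off())"
```

```text
the job is handed in; nothing more can be done
None
```

The job is handed in at about 15 s: both carrot slices are in the tray, the scraper stands released and upright on the board, and the jar, lemon and glass look undisturbed in the last picture; the sign-off returned no verdict.

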